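# Fetch the sugar pot from behind the canister and carton

### The arm

A 6-joint arm with a two-finger parallel gripper is mounted at the origin on the work surface. World frame = base frame: x ahead of the robot, y to its left, z up, the work surface at z = 0. Lengths are in m, angles in rad, forces in N, time in s.
With the tool pointing down it reaches from about 0.375 to 0.75 m from the base axis. Payload 9 kg.
Tool frame: the origin (TCP) lies midway between the tips of the shut fingers; the grasp point (between the pads) lies 19 mm behind it; z points along the fingers, y is the line along which they close (so a half turn about z gives the same grasp; the last joint's range is limited). The gripper opens to 85 mm and grips with 20 to 120 N. Pads are 22 mm wide; open, the fingers measure 114 mm over their backs; the gripper's body (76 mm by 85 mm) begins 54 mm behind the grasp point. The pads swing forward as they close: fully open they stand 13 mm farther back than shut.
Start: joints at [-1.361, 0.104, 0.097, 1.564, 0, 1.353], TCP at [0.249, -0.546, 0.231] pointing down, gripper open.
Joint ranges: [-2.99, 2.99], [-0.84, 1.86], [-1.1, 1.16], [-1.84, 2.11], [-1.51, 1.56], [-3.14, 3.14]. Speed limits (rad/s): [2.22, 2.22, 2.57, 3.14, 3.14, 3.14].

### API

Orientations are given as a rotation vector (axis times angle).
In Python, from plant import ctrl, cams gives the robot as it stands. The module is installed in compiled form; this text tells all that it offers.
- The arm moves only by the shell command python3 -m pendant 'ROWS'. ROWS is JSON, a list of rows, each an object with "translation": the shift along the tool's x, y, z as a fraction of full scale, a list of three; "roll": the turn about the tool's z as a fraction of full scale; "hand": the opening, from -1 (shut) to 1 (fully open). A call has exactly 8 rows; each row is the pose to reach, as a shift and turn from the pose commanded when the call began, along the tool's axes at that moment; what a row does not reach only later rows make up. Full scale, the value 1, is 0.2 m for a shift and 1.5 rad for a turn. A row lasts 1/8 s, in which the tool goes at most 62.5 mm and 10.7 degrees, less where a joint would pass 70% of its speed; a pose out of reach is approached as far as the arm can. A call with a number of a shift or a turn outside -1 to 1 is refused whole. A call with a gripper value outside its range is refused whole. The fingers move at their own pace and stop on an object; the grip force is fixed at half the most. Time passes only in rows, so rows that repeat a pose let the fingers close, or fill a call up. It gives the time, the measured TCP pose, the force, the opening and the grip force at its end, in the units of the state.
- ctrl.observe(): the state, without advancing time (a new reading comes with each control period).
- cams.read_camera(name): name is "side" or "top"; returns a dict with "img" (480x640x3 uint8, red, green, blue), "depth" (480x640 float32, m along the optical axis (not along the pixel's ray), 0 where there is no reading), "mtx" (3x3 intrinsics, pixels), "R" (3x3) and "t" (3): a world point X has camera coordinates R X + t. Camera axes: x right, y down, z forward; pixel columns grow to the right and rows downward; lengths in m; the calibration is good to about 2 mm. A picture is of the moment at which its call begins.
- ctrl.hand_in(): hands the job in; it is judged then, once.
The state is a dict: "t": time; "joints": joint angles; "joint_velocities": joint speeds; "joint_torque": joint torques, N m; "position": TCP position; "tcp_rot": TCP orientation; "contact_force": force on the tool from outside, world axes, zero at the start; "moment": the same for the moment, N m; "gripper_width": finger opening in m; "grasp_force": force on a finger pad.
Only numpy, scipy, OpenCV 4.12 (cv2) and the standard library are available. Lean on these libraries where they do the work, as an engineer would, in place of code of your own. Each camera call takes 0.05 s, during which the arm holds its last target. There are 200 camera calls.

### The job

The sugar pot stands behind the tall canister and the tall carton. Clear the canister and the carton aside so that both stand in the shallow pan, without shifting the pot; then, while they stand there, set the pot on the ringed spot in the middle of the round serving board; finally put the canister back centred on the round cork mat and the carton back centred on the square cork mat. Keep all three upright, and leave the small shaker, and the mug behind the white slab, where they stand.

Things in the scene. Friction and masses are not known exactly. Their poses are not given: they have to be found in the camera images.
- canister: tall round metal canister with a black lid, 56 mm in diameter (lid 57 mm), 150 mm high, about 0.3 kg; origin at the centre of its underside, z up. Stands on the round cork mat at the start. Take it from above near its top.
- carton: tall upright cardboard carton with a pale paper band, 50 mm (its x) by 46 mm (its y) by 150 mm high, about 0.3 kg; origin at the centre of its underside, z up. Stands on the square cork mat at the start. Take it from above near its top.
- pot: squat round steel sugar pot with a flat dark wooden lid fixed on, 52 mm in diameter, 57 mm high, about 0.2 kg; origin at the centre of its underside, z up. At the start it stands on the white slab behind (beyond, seen from the robot) the canister and the carton, about 75 mm from the axis of each, so that a gripper cannot come down over it until they are gone.
- mat_round: flat round cork mat fixed on the white slab, 72 mm in diameter, 3 mm thick, its top 13 mm above the work surface; the canister's place. Origin at the centre of its underside.
- mat_square: flat square cork mat fixed on the white slab, 64 by 64 mm along its x and y, 3 mm thick, its top 13 mm above the work surface; the carton's place. Origin at the centre of its underside. The two mats lie side by side in the slab's front half, 100 mm apart centre to centre, either one on the left.
- station: fixed white plastic slab (the station), 160 mm (its x) by 260 mm (its y) and 10 mm thick, on which the mats, the pot and the shaker stand; origin at the centre of its underside, x points to its back, away from the robot.
- pan: fixed shallow aluminium baking pan, open above, 210 mm (its x) by 150 mm (its y) outside, rim 14 mm high, walls and floor 4 mm thick; the side area, with room for the canister and the carton next to each other along its x. Origin at the centre of its underside. On the left or the right of the station.
- board: fixed round wooden serving board, 150 mm in diameter, 12 mm thick, with a thin dark ring 72 mm in diameter marking the spot in its middle; origin at the centre of its underside. On the other side of the station from the pan.
- shaker: small glass shaker with a metal top, 36 mm in diameter, 55 mm high, standing on the slab's back half about 100 mm to the left of the pot; not to be moved. Origin at the centre of its underside.
- mug: blue mug, 76 mm in diameter, 92 mm high, on the table beyond the slab, left of the middle; not to be moved. Origin at the centre of its underside, handle towards its y.

How it is judged:
By the outcome, as a careful person would: the job done as asked, in the order asked, and still so for the second after the job is handed in, with the robot touching nothing.
It also fails if it takes over 122 s, if anything falls off the work surface, if the arm or the gripper's body presses on something with over 40 N, if the wrist force passes 120 N, or if a joint passes its speed limit or range.

## Working session

There is one attempt and no reset: what is moved stays moved. The work goes in short steps, Python scripts to look and compute and a shell command to move; the robot and the scene stay as the last step left them, time stands still between calls to the robot, and variables do not carry over. Pictures are saved under pics/ and viewed, at most 14 in all, crops included, and the job is handed in when it is done.

```bash
mkdir -p pics && python3 - <<'E'
from plant import ctrl,cams
import cv2,numpy as np
s=ctrl.observe();print(s)
for n in("top","side"):
    c=cams.read_camera(n);cv2.imwrite(f"pics/{n}0.png",c["img"][:,:,::-1]);np.savez(f"pics/{n}0.npz",**c)
    print(n,c["mtx"],-c["R"].T@c["t"],c["R"])
E
```

```text
{'t': 0.0, 'joints': array([-1.36065872e+00,  1.04695656e-01,  9.64597061e-02,  1.56392358e+00,
       -2.93949372e-05,  1.35310450e+00]), 'joint_velocities': array([-0.00073927,  0.00059279, -0.00114003, -0.00098494,  0.00083794,
        0.00107431]), 'joint_torque': array([ 2.63921160e-03, -5.56939030e+01,  5.03643715e+01,  1.71392650e-02,
        2.01358716e-04,  1.28029376e-05]), 'position': array([ 0.24886854, -0.54557003,  0.23051921]), 'tcp_rot': array([-3.06865523e+00, -6.66629930e-01,  3.80686648e-05]), 'contact_force': array([ 0.1138331 ,  0.54514464, -0.75177299]), 'moment': array([ 0.02070956,  0.02007554, -0.0130375 ]), 'grasp_force': 0.0, 'gripper_width': 0.08522548774020056}
top [[620.03777167   0.         310.39847273]
 [  0.         620.03777167 233.39063001]
 [  0.           0.           1.        ]] [ 0.46637832 -0.0159168   1.14822369] [[ 0.02547339 -0.99963608  0.00887778]
 [-0.99189988 -0.02637974 -0.1242527 ]
 [ 0.12444168 -0.00564074 -0.99221089]]
side [[622.98002761   0.         322.00263678]
 [  0.         622.98002761 230.96476553]
 [  0.           0.           1.        ]] [0.48332359 1.05820578 0.98343893] [[-0.99256732 -0.12150415 -0.00684482]
 [-0.0753317   0.65761158 -0.74958131]
 [ 0.09557847 -0.74349429 -0.66187688]]
```

View pics/top0.png

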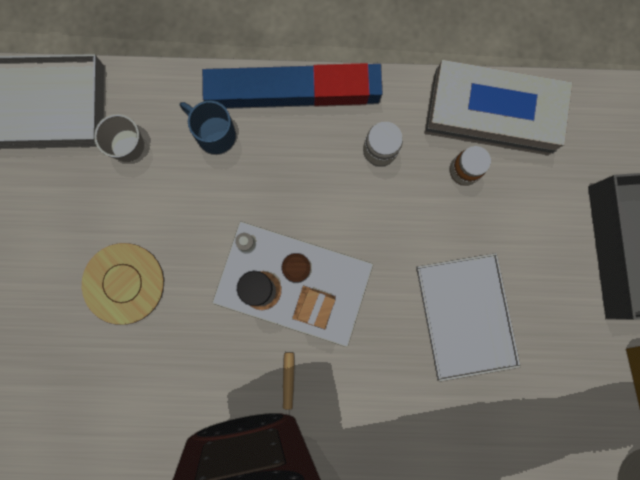

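View pics/side0.png

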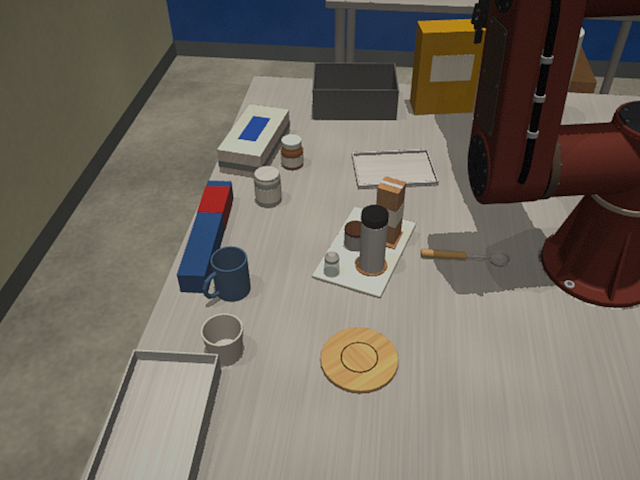

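The top view shows the canister lid at about (255,288), the carton top at (316,308), the pot at (296,267), the shaker at (245,241), the board ring at (122,283) and the pan at (467,316). Next I measure them from depth and colour.

```bash
cat > h.py <<'E'
import numpy as np,cv2
from plant import ctrl,cams
def cloud(c):
    v,u=np.mgrid[:480,:640];d=c["depth"]
    P=np.stack([(u-c["mtx"][0,2])/c["mtx"][0,0]*d,(v-c["mtx"][1,2])/c["mtx"][1,1]*d,d],-1)
    W=(P-c["t"])@c["R"];W[d==0]=np.nan;return W
def plane(c,uv,z):
    uv=np.atleast_2d(uv).astype(float);K=np.linalg.inv(c["mtx"])
    r=(np.c_[uv,np.ones(len(uv))]@K.T)@c["R"];o=-c["R"].T@c["t"]
    return o+r*((z-o[2])/r[:,2])[:,None]
def rect(W,m):
    p=W[m][:,:2].astype(np.float32);(x,y),s,a=cv2.minAreaRect(p*1000);return np.round([x,y,*s,a],1),len(p)
E
python3 - <<'E'
from h import *
for n in("top","side"):
    c=dict(np.load(f"pics/{n}0.npz"));W=cloud(c);z=W[...,2]
    reg=(W[...,0]>.3)&(W[...,0]<.62)
    print(n)
    for nm,lo,hi,yl,yh in[("tall",.155,.175,-.2,.25),("mid",.055,.078,-.2,.25),("slab",.006,.0125,-.15,.15),("mats",.0122,.016,-.15,.15),("board",.007,.017,.15,.42),("pan",.002,.02,-.45,-.15),("rim",.011,.018,-.45,-.15)]:
        m=(reg&(z>lo)&(z<hi)&(W[...,1]>yl)&(W[...,1]<yh)).astype(np.uint8)
        k,l,st,_=cv2.connectedComponentsWithStats(m)
        for i in range(1,k):
            if st[i,4]>80:
                q=l==i; print(nm,st[i,:5],rect(W,q),"zmed",np.round(np.median(z[q])*1000,1))
c=dict(np.load("pics/top0.npz"))
# table height check
print(np.nanmedian(cloud(c)[330:340,200:210,2]))
# ring
g=c["img"][240:330,75:170].min(2);e=cv2.imwrite("pics/crop0.png",cv2.resize(c["img"][190:400,60:540,::-1],None,fx=1.6,fy=1.6,interpolation=cv2.INTER_CUBIC))
E
```

```text
top
tall [237 270  35  36 997] (array([501.4,  65.7,  55.4,  54.1,   1.8]), 997) zmed 162.4
tall [298 289  38  40 920] (array([470.5, -33.7,  46. ,  50. ,  69.8]), 920) zmed 162.5
mid [235 232  18  18 231] (array([587.3,  95.9,  30.5,  29.4,  68. ]), 231) zmed 61.3
mid [281 253  30  29 684] (array([542.8,   2.5,  49.6,  51. ,   1. ]), 684) zmed 65.0
slab [ 214  226  159  121 7707] (array([517.3,   7.3, 260.5, 160.9,  73.6]), 7707) zmed 9.4
mats [262 268  21  35 107] (array([515.6,  42.2,  65.3,  25.7,  18.4]), 107) zmed 13.6
board [  82  243   82   82 5108] (array([508.7, 318.8, 148.2, 148.2,  74.1]), 5108) zmed 11.4
pan [ 413  253  108  131 7900] (array([ 465.5, -316.4,  224.1,  169.4,   10.9]), 7900) zmed 4.6
rim [492 253  27 106 229] (array([ 486.8, -382.5,  193.5,    9.2,   12.6]), 229) zmed 13.7
rim [417 254  82 127 512] (array([ 463.7, -305.4,  210.4,  136.6,   10.6]), 512) zmed 13.8
side
tall [378 176  29  20 373] (array([470. , -32.1,  51.1,  50.9,  69.7]), 373) zmed 163.0
tall [362 204  27  21 445] (array([500.4,  67.8,  53.6,  58.4,   3.8]), 445) zmed 162.9
mid [388 212  16  19 111] (array([454.6, -26.1,  52.4,  19.3,  67.7]), 111) zmed 67.3
mid [345 220  17  18 243] (array([548.9,   4. ,  35.6,  53.3,   3.1]), 243) zmed 65.8
mid [360 245  26  16 205] (array([502.1,  83.3,  28.6,  55.2,  84.2]), 205) zmed 66.7
mid [325 251  15  12 126] (array([585.2,  99.4,  30.8,  26.5,  27.7]), 126) zmed 61.6
slab [ 316  206  101   89 2139] (array([515.9,   8.3, 266.6, 160.4,  73.7]), 2139) zmed 10.1
mats [356 255  19  21  90] (array([523.2,  76.2,  26.3,  72.5,  38.1]), 90) zmed 14.0
board [ 321  327   78   66 3898] (array([507.9, 320.6, 148.3, 150.4,   9.1]), 3898) zmed 12.4
pan [ 341  141  104   55 2752] (array([ 468.6, -328.6,  245.4,  276. ,   87.3]), 2752) zmed 5.4
-0.0012604736627526497
```

View pics/crop0.png

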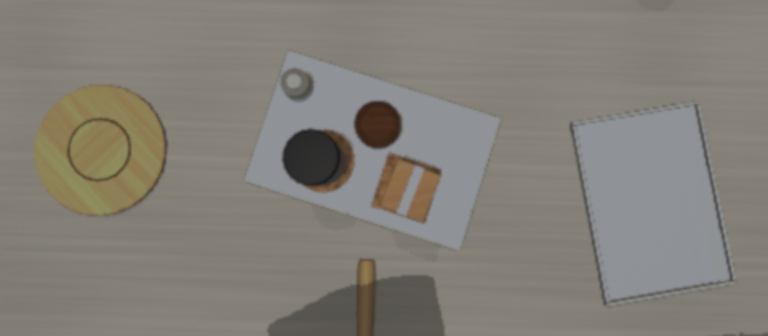

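The crop confirms the layout: the board ring is at about (99,149) in the crop and the pan corners at (571,123), (697,104), (733,280) and (606,304). I'll compute the pan centre and the first moves.

```bash
cat >> h.py <<'E'
from scipy.spatial.transform import Rotation as Ro
def go(x,y,z,th=None):
    s=ctrl.observe();R=Ro.from_rotvec(s["tcp_rot"]);d=R.inv().apply(np.array([x,y,z])-s["position"])
    cur=np.degrees(np.arctan2(*R.as_matrix()[1::-1,0]))
    r=0 if th is None else -((th-cur+180)%360-180)
    print("to",(x,y,z,th),"tool shift frac",np.round(d/.2,4),"yaw now %.2f"%cur,"roll frac %.4f"%(np.radians(r)/1.5))
E
python3 - <<'E'
from h import *
c=dict(np.load("pics/top0.npz"))
q=plane(c,np.array([[571,123],[697,104],[733,280],[606,304]])/1.6+[60,190],.014);print(q.round(4),q.mean(0))
e=q[0]-q[3];print("pan yaw",np.degrees(np.arctan2(e[1],e[0])),np.linalg.norm(e),np.linalg.norm(q[1]-q[0]))
e=q[1]-q[2];print(np.degrees(np.arctan2(e[1],e[0])))
r=c["img"].astype(int)
# ring: dark thin ring inside the board
b=cv2.cvtColor(c["img"],cv2.COLOR_RGB2GRAY);bb=cv2.morphologyEx(b,cv2.MORPH_BLACKHAT,np.ones((9,9),np.uint8))
m=np.zeros_like(b);cv2.circle(m,(122,283),28,1,-1);v,u=np.nonzero((bb>35)&(m>0))
p=plane(c,np.c_[u,v],.012)[:,:2].astype(np.float32)*1000;print("ring",cv2.fitEllipse(p),len(p))
go(.470,-.033,.25,159.8)
E
```

```text
[[ 0.552  -0.2192  0.014 ]
 [ 0.5776 -0.3642  0.014 ]
 [ 0.3798 -0.4025  0.014 ]
 [ 0.3498 -0.2593  0.014 ]] [ 0.46477992 -0.31128226  0.014     ]
pan yaw 11.225732144458696 0.20610498547599515 0.1472843885363375
10.951775410531749
ring ((508.6618347167969, 319.57501220703125), (69.3113021850586, 70.0161361694336), 140.15826416015625) 140
to (0.47, -0.033, 0.25, 159.8) tool shift frac [ 2.0694 -1.8736 -0.0944] yaw now 24.51 roll frac -1.5741
```

```bash
python3 -m pendant '[{"translation":[0.12,-0.12,-0.01],"roll":-0.1,"hand":1},{"translation":[0.25,-0.24,-0.03],"roll":-0.2,"hand":1},{"translation":[0.38,-0.36,-0.05],"roll":-0.3,"hand":1},{"translation":[0.5,-0.48,-0.06],"roll":-0.4,"hand":1},{"translation":[0.64,-0.6,-0.08],"roll":-0.5,"hand":1},{"translation":[0.78,-0.72,-0.1],"roll":-0.6,"hand":1},{"translation":[0.9,-0.82,-0.1],"roll":-0.7,"hand":1},{"translation":[1,-0.9,-0.1],"roll":-0.8,"hand":1}]'; python3 -c "
from h import *
go(.470,-.033,.25,159.8)"
```

```text
t: 1.1
position: [0.3566, -0.298, 0.2511]
tcp_rot: [-2.151, -2.29, -0.0]
contact_force: [-0.1, 0.2, -0.4]
gripper_width: 0.0857
grasp_force: 0.0
to (0.47, -0.033, 0.25, 159.8) tool shift frac [1.287  0.6485 0.0059] yaw now 93.57 roll frac -0.7706
```

```bash
python3 -m pendant '[{"translation":[0.12,0.06,0],"roll":-0.1,"hand":1},{"translation":[0.25,0.12,0],"roll":-0.2,"hand":1},{"translation":[0.38,0.19,0],"roll":-0.3,"hand":1},{"translation":[0.5,0.25,0],"roll":-0.4,"hand":1},{"translation":[0.64,0.32,0],"roll":-0.5,"hand":0.8},{"translation":[0.78,0.39,0],"roll":-0.6,"hand":0.6},{"translation":[0.9,0.45,0],"roll":-0.7,"hand":0.6},{"translation":[1,0.5,0],"roll":-0.77,"hand":0.6}]'; python3 -c "
from h import *
go(.470,-.033,.22,159.8)"
```

```text
t: 2.1
position: [0.4449, -0.0927, 0.251]
tcp_rot: [-0.553, -3.092, -0.0]
contact_force: [0.1, -0.6, 0.9]
gripper_width: 0.0682
grasp_force: 0.0
to (0.47, -0.033, 0.22, 159.8) tool shift frac [-0.0144  0.3237  0.155 ] yaw now 159.71 roll frac -0.0011
```

```bash
python3 -m pendant '[{"translation":[-0.005,0.12,0],"roll":0,"hand":0.6},{"translation":[-0.01,0.24,0.05],"roll":0,"hand":0.6},{"translation":[-0.014,0.324,0.12],"roll":0,"hand":0.6},{"translation":[-0.014,0.324,0.2],"roll":0,"hand":0.6},{"translation":[-0.014,0.324,0.24],"roll":0,"hand":0.6},{"translation":[-0.014,0.324,0.26],"roll":0,"hand":0.6},{"translation":[-0.014,0.324,0.26],"roll":0,"hand":0.6},{"translation":[-0.014,0.324,0.26],"roll":0,"hand":0.6}]'; python3 - <<'E'
from h import *
go(.470,-.033,.113,159.8)
for n in("top","side"):
    c=cams.read_camera(n);W=cloud(c);z=W[...,2]
    if n=="side":cv2.imwrite("pics/s1.png",cv2.resize(c["img"][80:320,260:580,::-1],None,fx=2,fy=2))
E
```

```text
t: 3.1
position: [0.4702, -0.0345, 0.1998]
tcp_rot: [0.561, 3.09, -0.0]
contact_force: [0.6, -0.3, -0.1]
gripper_width: 0.0685
grasp_force: 0.0
to (0.47, -0.033, 0.113, 159.8) tool shift frac [0.004  0.0066 0.434 ] yaw now 159.42 roll frac -0.0045
```

View pics/s1.png

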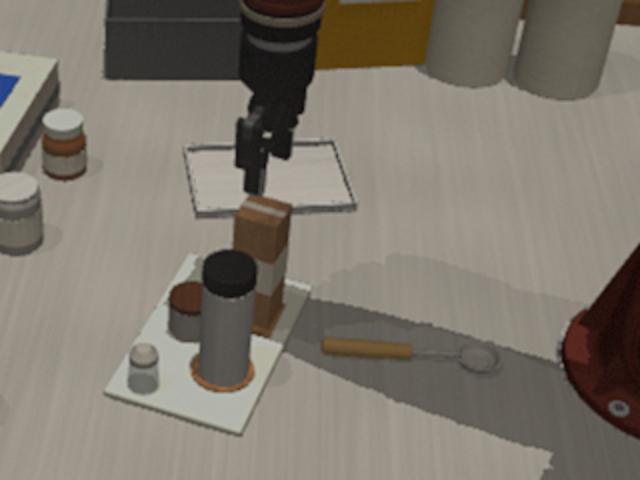

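The side view shows the gripper straight above the carton (crop ~(265,200)), fingers on either side. Now I go down and grip.

```bash
python3 -m pendant '[{"translation":[0.003,0.007,0.1],"roll":0,"hand":0.6},{"translation":[0.003,0.007,0.2],"roll":0,"hand":0.6},{"translation":[0.003,0.007,0.3],"roll":0,"hand":0.6},{"translation":[0.003,0.007,0.4],"roll":0,"hand":0.6},{"translation":[0.003,0.007,0.433],"roll":0,"hand":0.6},{"translation":[0.003,0.007,0.433],"roll":0,"hand":0.6},{"translation":[0.003,0.007,0.433],"roll":0,"hand":0.4},{"translation":[0.003,0.007,0.433],"roll":0,"hand":0.2}]' && python3 -m pendant '[{"translation":[0,0,0],"roll":0,"hand":0},{"translation":[0,0,0],"roll":0,"hand":-0.3},{"translation":[0,0,0],"roll":0,"hand":-1},{"translation":[0,0,0],"roll":0,"hand":-1},{"translation":[0,0,0],"roll":0,"hand":-1},{"translation":[0,0,0],"roll":0,"hand":-1},{"translation":[0,0,-0.02],"roll":0,"hand":-1},{"translation":[0,0,-0.05],"roll":0,"hand":-1}]'
```

```text
t: 4.2
position: [0.4704, -0.0328, 0.1134]
tcp_rot: [0.56, 3.09, -0.0]
contact_force: [0.2, -0.6, 0.5]
gripper_width: 0.0513
grasp_force: 0.0
t: 5.2
position: [0.4694, -0.0325, 0.1223]
tcp_rot: [-0.56, -3.09, -0.0]
contact_force: [-0.7, 0.5, -4.8]
gripper_width: 0.0454
grasp_force: 61.7
```

```bash
python3 -m pendant '[{"translation":[0,0,-0.06],"roll":0,"hand":-1},{"translation":[0,0,-0.12],"roll":0,"hand":-1},{"translation":[0,0,-0.18],"roll":0,"hand":-1},{"translation":[0,0,-0.24],"roll":0,"hand":-1},{"translation":[0,0,-0.28],"roll":0,"hand":-1},{"translation":[0,-0.04,-0.28],"roll":0,"hand":-1},{"translation":[0,-0.1,-0.28],"roll":0,"hand":-1},{"translation":[0,-0.2,-0.28],"roll":0,"hand":-1}]'; python3 -c "
from h import *
go(.418,-.320,.17,191)"
```

```text
t: 6.2
position: [0.4553, -0.0707, 0.1781]
tcp_rot: [-0.56, -3.09, -0.0]
contact_force: [0.3, -0.4, -2.4]
gripper_width: 0.0452
grasp_force: 61.9
to (0.418, -0.32, 0.17, 191) tool shift frac [-0.2624 -1.2328  0.0404] yaw now 159.47 roll frac -0.3668
```

```bash
python3 -m pendant '[{"translation":[-0.03,-0.12,0],"roll":-0.04,"hand":-1},{"translation":[-0.05,-0.25,0],"roll":-0.08,"hand":-1},{"translation":[-0.08,-0.38,0],"roll":-0.12,"hand":-1},{"translation":[-0.1,-0.5,0],"roll":-0.16,"hand":-1},{"translation":[-0.13,-0.63,0],"roll":-0.2,"hand":-1},{"translation":[-0.16,-0.76,0],"roll":-0.24,"hand":-1},{"translation":[-0.19,-0.88,0],"roll":-0.3,"hand":-1},{"translation":[-0.21,-0.98,0],"roll":-0.367,"hand":-1}]'; python3 -c "
from h import *
go(.418,-.320,.1235,191)"
```

```text
t: 7.2
position: [0.4254, -0.2697, 0.178]
tcp_rot: [0.304, -3.126, -0.001]
contact_force: [0.1, 0.4, -3.1]
gripper_width: 0.0456
grasp_force: 62.0
to (0.418, -0.32, 0.1235, 191) tool shift frac [ 0.0844 -0.2397  0.2726] yaw now -168.90 roll frac 0.0012
```

```bash
python3 -m pendant '[{"translation":[0.03,-0.1,0],"roll":0,"hand":-1},{"translation":[0.06,-0.18,0.02],"roll":0,"hand":-1},{"translation":[0.084,-0.24,0.08],"roll":0,"hand":-1},{"translation":[0.084,-0.24,0.16],"roll":0,"hand":-1},{"translation":[0.084,-0.24,0.24],"roll":0,"hand":-1},{"translation":[0.084,-0.24,0.31],"roll":0,"hand":-1},{"translation":[0.084,-0.24,0.345],"roll":0,"hand":-1},{"translation":[0.084,-0.24,0.36],"roll":0,"hand":-1}]'; python3 -m pendant '[{"translation":[0,0,0],"roll":0,"hand":-1},{"translation":[0,0,0.002],"roll":0,"hand":-1},{"translation":[0,0,0.004],"roll":0,"hand":-1},{"translation":[0,0,0.006],"roll":0,"hand":-1},{"translation":[0,0,0.008],"roll":0,"hand":-1},{"translation":[0,0,0.008],"roll":0,"hand":-1},{"translation":[0,0,0.008],"roll":0,"hand":-1},{"translation":[0,0,0.008],"roll":0,"hand":-1}]'
```

```text
t: 8.2
position: [0.4191, -0.3184, 0.1063]
tcp_rot: [0.301, -3.127, -0.0]
contact_force: [-0.2, -0.4, -2.6]
gripper_width: 0.0455
grasp_force: 62.1
t: 9.2
position: [0.4191, -0.3187, 0.1051]
tcp_rot: [0.301, -3.127, 0.0]
contact_force: [0.2, 0.0, -3.4]
gripper_width: 0.0453
grasp_force: 62.1
```

```bash
python3 -m pendant '[{"translation":[0,0,0.003],"roll":0,"hand":-1},{"translation":[0,0,0.005],"roll":0,"hand":-1},{"translation":[0,0,0.005],"roll":0,"hand":-1},{"translation":[0,0,0.005],"roll":0,"hand":0.2},{"translation":[0,0,0.005],"roll":0,"hand":0.4},{"translation":[0,0,0.005],"roll":0,"hand":0.6},{"translation":[0,0,0.005],"roll":0,"hand":0.7},{"translation":[0,0,0.005],"roll":0,"hand":0.7}]'; python3 -m pendant '[{"translation":[0,0,0],"roll":0,"hand":0.7},{"translation":[0,0,-0.05],"roll":0,"hand":0.7},{"translation":[0,0,-0.12],"roll":0,"hand":0.7},{"translation":[0,0,-0.22],"roll":0,"hand":0.8},{"translation":[0,0,-0.32],"roll":0,"hand":0.9},{"translation":[0,0,-0.42],"roll":0,"hand":1},{"translation":[0,0,-0.52],"roll":0,"hand":1},{"translation":[0,0,-0.6],"roll":0,"hand":1}]'; python3 - <<'E'
from h import *
go(.501,.0665,.225,191)
c=cams.read_camera("top");W=cloud(c);z=W[...,2];np.savez("pics/top1.npz",**c)
for a in((-.13,.12),(-.45,-.2)):
    for lo,hi in((.148,.157),(.157,.17)):
        q=(z>lo)&(z<hi)&(W[...,1]>a[0])&(W[...,1]<a[1])&(W[...,0]>.3)&(W[...,0]<.6)
        if q.sum()>50:print(a,lo,rect(W,q),np.median(z[q]))
cv2.imwrite("pics/t1.png",cv2.resize(c["img"][190:400,190:540,::-1],None,fx=2,fy=2,interpolation=cv2.INTER_CUBIC))
E
```

```text
t: 10.2
position: [0.4191, -0.3187, 0.1041]
tcp_rot: [-0.301, 3.127, -0.0]
contact_force: [0.2, 0.1, -0.3]
gripper_width: 0.0723
grasp_force: 0.0
t: 11.2
position: [0.4192, -0.3188, 0.2257]
tcp_rot: [-0.301, 3.127, -0.001]
contact_force: [-0.2, -0.4, 0.6]
gripper_width: 0.0852
grasp_force: 0.0
to (0.501, 0.0665, 0.225, 191) tool shift frac [-0.7684  1.8134  0.0024] yaw now -169.02 roll frac -0.0002
(-0.13, 0.12) 0.157 (array([501.5,  65.7,  55.5,  54.3,   1.8]), 987) 0.16250126816839044
(-0.45, -0.2) 0.148 (array([ 423.7, -317.8,   40.8,   47. ,   11. ]), 471) 0.1536126432616633
```

View pics/t1.png

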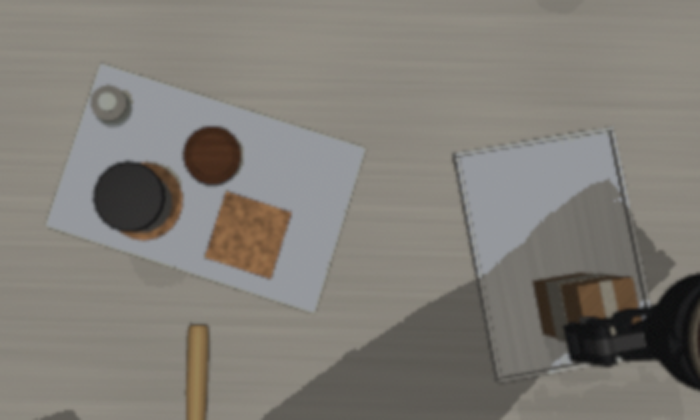

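The carton stands upright in the pan (crop ~(590,300)) and the square mat is now clear, at crop ~(248,234). Next is the canister.

```bash
python3 -m pendant '[{"translation":[-0.05,0.12,0],"roll":0,"hand":1},{"translation":[-0.1,0.25,0],"roll":0,"hand":1},{"translation":[-0.15,0.38,0],"roll":0,"hand":1},{"translation":[-0.2,0.5,0],"roll":0,"hand":1},{"translation":[-0.26,0.63,0],"roll":0,"hand":1},{"translation":[-0.32,0.76,0],"roll":0,"hand":1},{"translation":[-0.37,0.88,0],"roll":0,"hand":1},{"translation":[-0.41,1,0],"roll":0,"hand":1}]'; python3 - <<'E'
from h import *
go(.501,.0665,.112,191)
c=dict(np.load("pics/top1.npz"))
hsv=cv2.cvtColor(c["img"],cv2.COLOR_RGB2HSV)
m=((hsv[...,1]>90)).astype(np.uint8);b=np.zeros_like(m);b[280:335,285:345]=1
v,u=np.nonzero(m&b);p=plane(c,np.c_[u,v],.013)
print("square mat",rect(p,slice(None)),p.mean(0))
E
```

```text
t: 12.25
position: [0.4615, -0.1058, 0.2239]
tcp_rot: [0.301, -3.127, -0.0]
contact_force: [-0.2, 0.5, -0.2]
gripper_width: 0.0858
grasp_force: 0.0
to (0.501, 0.0665, 0.112, 191) tool shift frac [-0.3582  0.8077  0.5596] yaw now -169.01 roll frac -0.0001
square mat (array([481.9, -21.6,  84.8,  69.9,  73.7]), 1144) [ 0.47466418 -0.03128663  0.013     ]
```

```bash
python3 -m pendant '[{"translation":[-0.06,0.14,0],"roll":0,"hand":1},{"translation":[-0.12,0.28,0],"roll":0,"hand":1},{"translation":[-0.19,0.42,0],"roll":0,"hand":1},{"translation":[-0.25,0.56,0],"roll":0,"hand":1},{"translation":[-0.31,0.7,0],"roll":0,"hand":1},{"translation":[-0.358,0.808,0],"roll":0,"hand":1},{"translation":[-0.358,0.808,0.05],"roll":0,"hand":1},{"translation":[-0.358,0.808,0.1],"roll":0,"hand":1}]'; python3 - <<'E'
from h import *
go(.501,.0665,.112,191)
c=dict(np.load("pics/top1.npz"))
hsv=cv2.cvtColor(c["img"],cv2.COLOR_RGB2HSV)
m=((hsv[...,1]>90)).astype(np.uint8);b=np.zeros_like(m);b[280:335,285:345]=1
k,l,st,ce=cv2.connectedComponentsWithStats(m&b);i=1+st[1:,4].argmax()
v,u=np.nonzero(l==i);p=plane(c,np.c_[u,v],.013)
print("square mat",rect(p,slice(None)),p.mean(0))
c=cams.read_camera("side");cv2.imwrite("pics/s2.png",cv2.resize(c["img"][80:320,260:580,::-1],None,fx=2,fy=2))
E
```

```text
t: 13.25
position: [0.5007, 0.0652, 0.2031]
tcp_rot: [0.301, -3.126, 0.0]
contact_force: [0.3, 0.4, 1.3]
gripper_width: 0.0856
grasp_force: 0.0
to (0.501, 0.0665, 0.112, 191) tool shift frac [-0.0029  0.0062  0.4554] yaw now -169.01 roll frac -0.0001
square mat (array([474.2, -31.6,  61.3,  60.8,  73.7]), 1128) [ 0.47399754 -0.03175501  0.013     ]
```

View pics/s2.png

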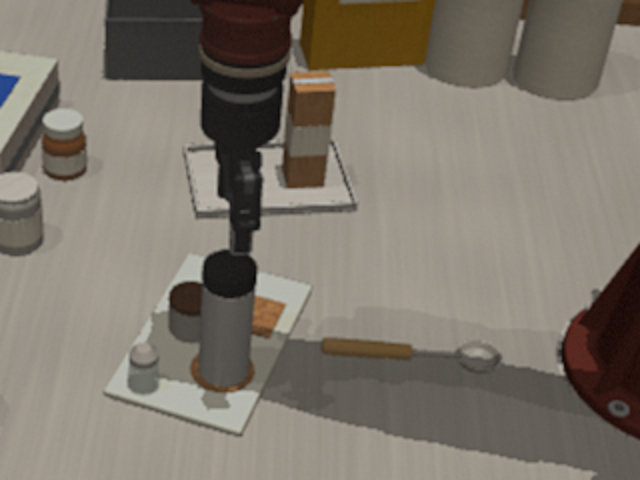

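The side view shows the carton upright inside the pan (crop ~(310,130)) and the gripper over the canister lid (crop ~(230,265)). Now I go down and grip.

```bash
python3 -m pendant '[{"translation":[-0.003,0.006,0.1],"roll":0,"hand":1},{"translation":[-0.003,0.006,0.2],"roll":0,"hand":1},{"translation":[-0.003,0.006,0.3],"roll":0,"hand":1},{"translation":[-0.003,0.006,0.4],"roll":0,"hand":1},{"translation":[-0.003,0.006,0.45],"roll":0,"hand":1},{"translation":[-0.003,0.006,0.45],"roll":0,"hand":0.8},{"translation":[-0.003,0.006,0.45],"roll":0,"hand":0.6},{"translation":[-0.003,0.006,0.45],"roll":0,"hand":0.45}]' && python3 -m pendant '[{"translation":[0,0,0],"roll":0,"hand":0.3},{"translation":[0,0,0],"roll":0,"hand":0},{"translation":[0,0,0],"roll":0,"hand":-1},{"translation":[0,0,0],"roll":0,"hand":-1},{"translation":[0,0,0],"roll":0,"hand":-1},{"translation":[0,0,0],"roll":0,"hand":-1},{"translation":[0,0,-0.02],"roll":0,"hand":-1},{"translation":[0,0,-0.05],"roll":0,"hand":-1}]' && python3 -m pendant '[{"translation":[0,0,-0.06],"roll":0,"hand":-1},{"translation":[0,0,-0.12],"roll":0,"hand":-1},{"translation":[0,0,-0.18],"roll":0,"hand":-1},{"translation":[0,0,-0.24],"roll":0,"hand":-1},{"translation":[0,0,-0.28],"roll":0,"hand":-1},{"translation":[0,-0.04,-0.28],"roll":0,"hand":-1},{"translation":[0,-0.1,-0.28],"roll":0,"hand":-1},{"translation":[0,-0.2,-0.28],"roll":0,"hand":-1}]';  python3 -c "
from h import *
go(.512,-.302,.17,191)"
```

```text
t: 14.3
position: [0.5019, 0.0668, 0.1149]
tcp_rot: [-0.301, 3.126, -0.001]
contact_force: [0.5, 0.6, 0.1]
gripper_width: 0.0617
grasp_force: 0.0
t: 15.3
position: [0.501, 0.0669, 0.124]
tcp_rot: [0.3, -3.126, -0.0]
contact_force: [0.1, 1.0, -2.8]
gripper_width: 0.0553
grasp_force: 63.8
t: 16.3
position: [0.5088, 0.0268, 0.1795]
tcp_rot: [0.301, -3.126, -0.0]
contact_force: [-0.5, -0.1, -2.9]
gripper_width: 0.0556
grasp_force: 63.9
to (0.512, -0.302, 0.17, 191) tool shift frac [ 0.2982 -1.617   0.0472] yaw now -168.99 roll frac 0.0001
```

```bash
python3 -m pendant '[{"translation":[0.02,-0.12,0],"roll":0,"hand":-1},{"translation":[0.04,-0.25,0],"roll":0,"hand":-1},{"translation":[0.06,-0.38,0],"roll":0,"hand":-1},{"translation":[0.09,-0.5,0],"roll":0,"hand":-1},{"translation":[0.12,-0.63,0],"roll":0,"hand":-1},{"translation":[0.14,-0.76,0],"roll":0,"hand":-1},{"translation":[0.16,-0.88,0],"roll":0,"hand":-1},{"translation":[0.18,-1,0],"roll":0,"hand":-1}]' && python3 -m pendant '[{"translation":[0.02,-0.12,0],"roll":0,"hand":-1},{"translation":[0.04,-0.25,0],"roll":0,"hand":-1},{"translation":[0.06,-0.37,0],"roll":0,"hand":-1},{"translation":[0.08,-0.47,0],"roll":0,"hand":-1},{"translation":[0.1,-0.55,0],"roll":0,"hand":-1},{"translation":[0.115,-0.6,0],"roll":0,"hand":-1},{"translation":[0.118,-0.617,0.05],"roll":0,"hand":-1},{"translation":[0.118,-0.617,0.1],"roll":0,"hand":-1}]';  python3 -c "
from h import *
go(.512,-.302,.1045,191)"
```

```text
t: 17.3
position: [0.5112, -0.1772, 0.1794]
tcp_rot: [0.299, -3.126, -0.001]
contact_force: [0.2, -0.6, -2.7]
gripper_width: 0.0555
grasp_force: 63.9
t: 18.3
position: [0.512, -0.3009, 0.1592]
tcp_rot: [0.301, -3.127, -0.001]
contact_force: [-0.3, -0.4, -1.7]
gripper_width: 0.0555
grasp_force: 64.0
to (0.512, -0.302, 0.1045, 191) tool shift frac [ 0.0011 -0.0056  0.2733] yaw now -169.01 roll frac -0.0001
```

```bash
python3 -m pendant '[{"translation":[0,0,0.08],"roll":0,"hand":-1},{"translation":[0,0,0.16],"roll":0,"hand":-1},{"translation":[0,0,0.22],"roll":0,"hand":-1},{"translation":[0,0,0.255],"roll":0,"hand":-1},{"translation":[0,0,0.265],"roll":0,"hand":-1},{"translation":[0,0,0.27],"roll":0,"hand":-1},{"translation":[0,0,0.27],"roll":0,"hand":-1},{"translation":[0,0,0.27],"roll":0,"hand":-1}]'; python3 -m pendant '[{"translation":[0,0,0.003],"roll":0,"hand":-1},{"translation":[0,0,0.005],"roll":0,"hand":-1},{"translation":[0,0,0.005],"roll":0,"hand":-1},{"translation":[0,0,0.005],"roll":0,"hand":0.4},{"translation":[0,0,0.005],"roll":0,"hand":0.6},{"translation":[0,0,0.005],"roll":0,"hand":0.8},{"translation":[0,0,0.005],"roll":0,"hand":0.9},{"translation":[0,0,0.005],"roll":0,"hand":0.9}]'; python3 -m pendant '[{"translation":[0,0,0],"roll":0,"hand":0.9},{"translation":[0,0,-0.05],"roll":0,"hand":0.9},{"translation":[0,0,-0.12],"roll":0,"hand":0.9},{"translation":[0,0,-0.22],"roll":0,"hand":0.9},{"translation":[0,0,-0.32],"roll":0,"hand":0.9},{"translation":[0,0,-0.42],"roll":0,"hand":1},{"translation":[0,0,-0.52],"roll":0,"hand":1},{"translation":[0,0,-0.6],"roll":0,"hand":1}]'; python3 -c "
from h import *
go(.543,.003,.22,253.6)"
```

```text
t: 19.3
position: [0.5122, -0.3014, 0.1065]
tcp_rot: [-0.301, 3.127, -0.001]
contact_force: [0.1, -0.4, -2.1]
gripper_width: 0.0556
grasp_force: 64.0
t: 20.3
position: [0.5121, -0.3013, 0.1051]
tcp_rot: [0.301, -3.127, 0.0]
contact_force: [0.1, 0.3, -0.4]
gripper_width: 0.0812
grasp_force: 0.0
t: 21.3
position: [0.5122, -0.3014, 0.2268]
tcp_rot: [-0.301, 3.127, -0.001]
contact_force: [0.8, -1.4, -0.3]
gripper_width: 0.0855
grasp_force: 0.0
to (0.543, 0.003, 0.22, 253.6) tool shift frac [-0.4409  1.4647  0.0328] yaw now -169.02 roll frac -0.7286
```

```bash
python3 -m pendant '[{"translation":[-0.04,0.12,0],"roll":-0.09,"hand":1},{"translation":[-0.08,0.25,0],"roll":-0.18,"hand":1},{"translation":[-0.12,0.38,0],"roll":-0.27,"hand":1},{"translation":[-0.16,0.5,0],"roll":-0.36,"hand":1},{"translation":[-0.2,0.63,0],"roll":-0.45,"hand":1},{"translation":[-0.24,0.76,0],"roll":-0.54,"hand":1},{"translation":[-0.27,0.88,0],"roll":-0.63,"hand":1},{"translation":[-0.3,1,0],"roll":-0.729,"hand":1}]'; python3 - <<'E'
from h import *
go(.543,.0033,.15,253.6)
for n in("top","side"):
    c=cams.read_camera(n);W=cloud(c);z=W[...,2];np.savez(f"pics/{n}2.npz",**c)
    for nm,lo,hi,a,b in(("pan",.145,.159,-.45,-.2),("pot",.06,.072,-.1,.06),("shk",.057,.07,.06,.15)):
        q=((z>lo)&(z<hi)&(W[...,1]>a)&(W[...,1]<b)&(W[...,0]>.37)&(W[...,0]<.62)).astype(np.uint8)
        k,l,st,_=cv2.connectedComponentsWithStats(q)
        for i in range(1,k):
            if st[i,4]>60:print(n,nm,st[i],rect(W,l==i),np.median(z[l==i]))
    cv2.imwrite(f"pics/{n}2.png",c["img"][80:400,:,::-1])
E
```

```text
t: 22.3
position: [0.5329, -0.0926, 0.2255]
tcp_rot: [1.889, -2.51, 0.0]
contact_force: [-0.3, 0.6, 0.6]
gripper_width: 0.0858
grasp_force: 0.0
to (0.543, 0.0033, 0.15, 253.6) tool shift frac [-0.4748  0.0842  0.3776] yaw now -106.09 roll frac 0.0036
top pan [466 270  36  36 976] (array([ 510.9, -302.3,   54.3,   56.1,   57.3]), 976) 0.15359218504849992
top pan [477 328  36  37 964] (array([ 419. , -319.2,   50.4,   47.7,   11. ]), 964) 0.15379292094634914
top pot [281 253  30  29 654] (array([542.6,   2.5,  49.3,  50.9,   1. ]), 654) 0.06510146044730317
top shk [236 233  17  17 197] (array([586.4,  95. ,  28.8,  28.4,   1.4]), 197) 0.06187870237263369
side pan [405 115  23  14 266] (array([ 418.3, -318.3,   51.2,   54.8,   10.6]), 266) 0.153977269633078
side pan [368 117  18  15 161] (array([ 520.1, -291.6,   32. ,   56. ,   32.5]), 161) 0.1538378200753863
side pot [345 220  23  17 287] (array([541.6,   5.3,  49.6,  52.1,   5.7]), 287) 0.06618432601984522
side shk [325 251  14  11 107] (array([586.5, 100. ,  25.1,  27.9,  89.9]), 107) 0.06254986322030169
```

View pics/side2.png

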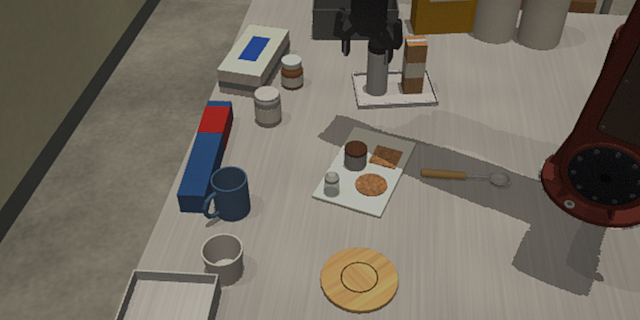

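View pics/top2.png

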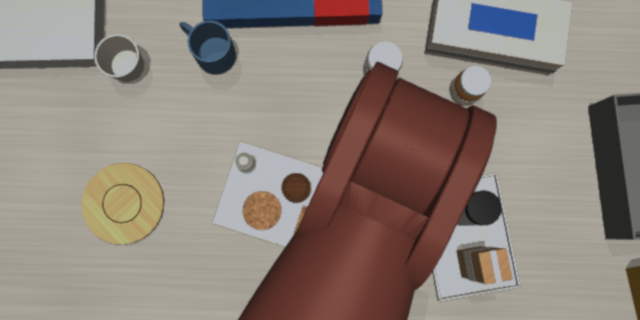

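The pan holds the canister and carton upright (top crop (485,208) and (495,265)). The pot is undisturbed at (296,187), and both mats are visible.

```bash
python3 -m pendant '[{"translation":[-0.12,0.02,0],"roll":0,"hand":1},{"translation":[-0.24,0.04,0],"roll":0,"hand":1},{"translation":[-0.36,0.065,0],"roll":0,"hand":1},{"translation":[-0.44,0.08,0.05],"roll":0,"hand":1},{"translation":[-0.475,0.084,0.15],"roll":0.003,"hand":1},{"translation":[-0.475,0.084,0.25],"roll":0.003,"hand":1},{"translation":[-0.475,0.084,0.33],"roll":0.003,"hand":1},{"translation":[-0.475,0.084,0.37],"roll":0.003,"hand":1}]'; python3 - <<'E'
from h import *
go(.543,.0033,.024,253.6)
for n,roi in(("top",(225,330,225,345)),("side",(210,290,340,420))):
    c=dict(np.load(f"pics/{n}2.npz"));hsv=cv2.cvtColor(c["img"],cv2.COLOR_RGB2HSV);W=cloud(c)
    m=((hsv[...,1]>90)&(W[...,2]<.03)).astype(np.uint8);b=np.zeros_like(m);b[roi[0]:roi[1],roi[2]:roi[3]]=1
    k,l,st,ce=cv2.connectedComponentsWithStats(m&b)
    for i in range(1,k):
        if st[i,4]>150:
            v,u=np.nonzero(l==i);p=plane(c,np.c_[u,v],.013);print(n,st[i],rect(p,slice(None)),p.mean(0)[:2].round(4))
E
```

```text
t: 23.4
position: [0.5428, 0.002, 0.1493]
tcp_rot: [1.875, -2.519, -0.002]
contact_force: [-0.1, 0.8, 0.2]
gripper_width: 0.0853
grasp_force: 0.0
to (0.543, 0.0033, 0.024, 253.6) tool shift frac [-6.500e-03 -1.000e-04  6.267e-01] yaw now -106.67 roll frac -0.0031
top [ 243  272   38   38 1104] (array([502.5,  64.1,  67.1,  67.2,  65.2]), 1104) [0.5023 0.0641]
side [369 226  34  23 487] (array([474.8, -29.2,  63.7,  62. ,  73.8]), 487) [ 0.4744 -0.0288]
side [356 254  31  22 551] (array([502. ,  66.6,  67. ,  66.3,   6.6]), 551) [0.5023 0.0669]
```

```bash
python3 -m pendant '[{"translation":[-0.006,0,0.1],"roll":0,"hand":1},{"translation":[-0.006,0,0.2],"roll":0,"hand":1},{"translation":[-0.006,0,0.3],"roll":0,"hand":1},{"translation":[-0.006,0,0.4],"roll":0,"hand":1},{"translation":[-0.006,0,0.5],"roll":0,"hand":1},{"translation":[-0.006,0,0.59],"roll":0,"hand":1},{"translation":[-0.006,0,0.625],"roll":0,"hand":1},{"translation":[-0.006,0,0.625],"roll":0,"hand":1}]' && python3 -m pendant '[{"translation":[0,0,0],"roll":0,"hand":0.6},{"translation":[0,0,0],"roll":0,"hand":0.4},{"translation":[0,0,0],"roll":0,"hand":0.25},{"translation":[0,0,0],"roll":0,"hand":0},{"translation":[0,0,0],"roll":0,"hand":-1},{"translation":[0,0,0],"roll":0,"hand":-1},{"translation":[0,0,0],"roll":0,"hand":-1},{"translation":[0,0,0],"roll":0,"hand":-1}]' && python3 -m pendant '[{"translation":[0,0,-0.03],"roll":0,"hand":-1},{"translation":[0,0,-0.1],"roll":0,"hand":-1},{"translation":[0,0,-0.2],"roll":0,"hand":-1},{"translation":[0,0,-0.3],"roll":0,"hand":-1},{"translation":[0,0,-0.4],"roll":0,"hand":-1},{"translation":[0,0,-0.5],"roll":0,"hand":-1},{"translation":[0,0,-0.6],"roll":0,"hand":-1},{"translation":[0,0,-0.65],"roll":0,"hand":-1}]';  python3 -c "
from h import *
go(.509,.320,.15,253.6)"
```

```text
t: 24.4
position: [0.5436, 0.0036, 0.0257]
tcp_rot: [1.877, -2.519, -0.001]
contact_force: [0.6, -0.6, -0.2]
gripper_width: 0.0857
grasp_force: 0.0
t: 25.4
position: [0.5444, 0.0034, 0.0269]
tcp_rot: [-1.877, 2.519, -0.002]
contact_force: [-2.0, 0.6, 6.1]
gripper_width: 0.0505
grasp_force: 63.1
t: 26.4
position: [0.5444, 0.0034, 0.1578]
tcp_rot: [-1.876, 2.518, -0.002]
contact_force: [0.5, -0.4, -2.8]
gripper_width: 0.0506
grasp_force: 62.6
to (0.509, 0.32, 0.15, 253.6) tool shift frac [-1.4661  0.6225  0.0381] yaw now -106.62 roll frac -0.0026
```

```bash
python3 -m pendant '[{"translation":[-0.1,0.05,0],"roll":0,"hand":-1},{"translation":[-0.22,0.1,0],"roll":0,"hand":-1},{"translation":[-0.35,0.15,0],"roll":0,"hand":-1},{"translation":[-0.48,0.2,0],"roll":0,"hand":-1},{"translation":[-0.61,0.26,0],"roll":0,"hand":-1},{"translation":[-0.74,0.31,0],"roll":0,"hand":-1},{"translation":[-0.87,0.37,0],"roll":0,"hand":-1},{"translation":[-1,0.425,0],"roll":0,"hand":-1}]' && python3 -m pendant '[{"translation":[-0.12,0.05,0],"roll":0,"hand":-1},{"translation":[-0.24,0.1,0],"roll":0,"hand":-1},{"translation":[-0.36,0.15,0],"roll":0,"hand":-1},{"translation":[-0.44,0.185,0],"roll":0,"hand":-1},{"translation":[-0.466,0.198,0.05],"roll":0,"hand":-1},{"translation":[-0.466,0.198,0.15],"roll":0,"hand":-1},{"translation":[-0.466,0.198,0.25],"roll":0,"hand":-1},{"translation":[-0.466,0.198,0.35],"roll":0,"hand":-1}]';  python3 - <<'E'
from h import *
go(.509,.320,.029,253.6)
c=cams.read_camera("side");cv2.imwrite("pics/s3.png",cv2.resize(c["img"][240:420,240:480,::-1],None,fx=2.5,fy=2.5))
E
```

```text
t: 27.4
position: [0.5192, 0.2204, 0.1559]
tcp_rot: [1.877, -2.519, -0.0]
contact_force: [1.1, -0.1, -1.8]
gripper_width: 0.0508
grasp_force: 62.7
t: 28.4
position: [0.508, 0.3193, 0.0839]
tcp_rot: [1.875, -2.519, -0.0]
contact_force: [-0.5, -0.1, -2.1]
gripper_width: 0.0509
grasp_force: 62.7
to (0.509, 0.32, 0.029, 253.6) tool shift frac [-0.0049 -0.0043  0.2744] yaw now -106.67 roll frac -0.0031
```

View pics/s3.png

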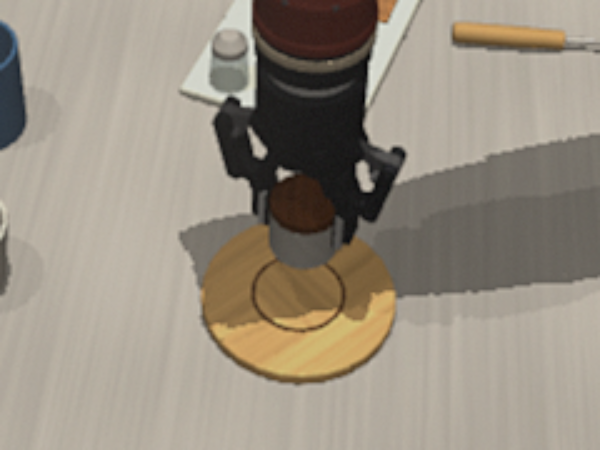

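The pot hangs upright above the ring (ring centre at crop (300,293)). Next I lower it.

```bash
python3 -m pendant '[{"translation":[-0.005,-0.004,0.08],"roll":0,"hand":-1},{"translation":[-0.005,-0.004,0.15],"roll":0,"hand":-1},{"translation":[-0.005,-0.004,0.2],"roll":0,"hand":-1},{"translation":[-0.005,-0.004,0.24],"roll":0,"hand":-1},{"translation":[-0.005,-0.004,0.255],"roll":0,"hand":-1},{"translation":[-0.005,-0.004,0.262],"roll":0,"hand":-1},{"translation":[-0.005,-0.004,0.265],"roll":0,"hand":-1},{"translation":[-0.005,-0.004,0.265],"roll":0,"hand":-1}]' ; python3 -m pendant '[{"translation":[0,0,0.002],"roll":0,"hand":-1},{"translation":[0,0,0.004],"roll":0,"hand":-1},{"translation":[0,0,0.006],"roll":0,"hand":-1},{"translation":[0,0,0.007],"roll":0,"hand":-1},{"translation":[0,0,0.007],"roll":0,"hand":-1},{"translation":[0,0,0.007],"roll":0,"hand":-1},{"translation":[0,0,0.007],"roll":0,"hand":-1},{"translation":[0,0,0.007],"roll":0,"hand":-1}]'
```

```text
t: 29.45
position: [0.5096, 0.321, 0.0334]
tcp_rot: [-1.877, 2.519, -0.0]
contact_force: [0.5, -0.6, -1.4]
gripper_width: 0.0506
grasp_force: 62.8
t: 30.45
position: [0.5094, 0.3209, 0.0317]
tcp_rot: [1.877, -2.519, 0.0]
contact_force: [-0.3, 0.6, -2.7]
gripper_width: 0.0505
grasp_force: 62.8
```

```bash
python3 -m pendant '[{"translation":[0,0,0.002],"roll":0,"hand":-1},{"translation":[0,0,0.004],"roll":0,"hand":-1},{"translation":[0,0,0.006],"roll":0,"hand":-1},{"translation":[0,0,0.008],"roll":0,"hand":-1},{"translation":[0,0,0.01],"roll":0,"hand":-1},{"translation":[0,0,0.011],"roll":0,"hand":-1},{"translation":[0,0,0.011],"roll":0,"hand":-1},{"translation":[0,0,0.011],"roll":0,"hand":-1}]'
```

```text
t: 31.45
position: [0.5094, 0.3209, 0.0295]
tcp_rot: [-1.877, 2.519, -0.0]
contact_force: [-0.3, -0.5, -1.9]
gripper_width: 0.0508
grasp_force: 62.8
```

```bash
python3 -m pendant '[{"translation":[0,0,0.002],"roll":0,"hand":-1},{"translation":[0,0,0.004],"roll":0,"hand":-1},{"translation":[0,0,0.006],"roll":0,"hand":-1},{"translation":[0,0,0.007],"roll":0,"hand":-1},{"translation":[0,0,0.007],"roll":0,"hand":-1},{"translation":[0,0,0.007],"roll":0,"hand":-1},{"translation":[0,0,0.007],"roll":0,"hand":-1},{"translation":[0,0,0.007],"roll":0,"hand":-1}]'
```

```text
t: 32.45
position: [0.5095, 0.3209, 0.0289]
tcp_rot: [-1.877, 2.519, -0.0]
contact_force: [-4.1, -0.5, 6.6]
gripper_width: 0.0509
grasp_force: 63.7
```

```bash
python3 -m pendant '[{"translation":[0,0,0],"roll":0,"hand":0.3},{"translation":[0,0,0],"roll":0,"hand":0.5},{"translation":[0,0,0],"roll":0,"hand":0.7},{"translation":[0,0,0],"roll":0,"hand":0.9},{"translation":[0,0,0],"roll":0,"hand":1},{"translation":[0,0,0],"roll":0,"hand":1},{"translation":[0,0,-0.03],"roll":0,"hand":1},{"translation":[0,0,-0.1],"roll":0,"hand":1}]' && python3 -m pendant '[{"translation":[0,0,-0.1],"roll":0,"hand":1},{"translation":[0,0,-0.2],"roll":0,"hand":1},{"translation":[0,0,-0.32],"roll":0,"hand":1},{"translation":[0,0,-0.44],"roll":0,"hand":1},{"translation":[0,0,-0.56],"roll":0,"hand":1},{"translation":[0,0,-0.68],"roll":0,"hand":1},{"translation":[0,0,-0.8],"roll":0,"hand":1},{"translation":[0,0,-0.87],"roll":0,"hand":1}]'; python3 -c "
from h import *
go(.512,-.3015,.225,191)"
```

```text
t: 33.45
position: [0.5089, 0.3207, 0.0483]
tcp_rot: [1.876, -2.518, -0.0]
contact_force: [0.4, 0.6, 0.5]
gripper_width: 0.0851
grasp_force: 0.0
t: 34.45
position: [0.5099, 0.3211, 0.2248]
tcp_rot: [-1.876, 2.517, -0.001]
contact_force: [-0.2, 0.2, -0.7]
gripper_width: 0.0859
grasp_force: 0.0
to (0.512, -0.3015, 0.225, 191) tool shift frac [ 2.98   -0.9003 -0.0039] yaw now -106.62 roll frac 0.7258
```

```bash
python3 -m pendant '[{"translation":[0.12,-0.04,0],"roll":0,"hand":1},{"translation":[0.25,-0.08,0],"roll":0,"hand":1},{"translation":[0.38,-0.12,0],"roll":0,"hand":1},{"translation":[0.5,-0.15,0],"roll":0,"hand":1},{"translation":[0.63,-0.19,0],"roll":0,"hand":1},{"translation":[0.76,-0.23,0],"roll":0,"hand":1},{"translation":[0.88,-0.27,0],"roll":0,"hand":1},{"translation":[1,-0.3,0],"roll":0,"hand":1}]' && python3 -m pendant '[{"translation":[0.12,-0.04,0],"roll":0.09,"hand":1},{"translation":[0.25,-0.08,0],"roll":0.18,"hand":1},{"translation":[0.38,-0.12,0],"roll":0.27,"hand":1},{"translation":[0.5,-0.15,0],"roll":0.36,"hand":1},{"translation":[0.63,-0.19,0],"roll":0.45,"hand":1},{"translation":[0.76,-0.23,0],"roll":0.54,"hand":1},{"translation":[0.88,-0.27,0],"roll":0.63,"hand":1},{"translation":[1,-0.3,0],"roll":0.725,"hand":1}]'; python3 - <<'E'
from h import *
go(.512,-.3015,.225,191)
for n in("top","side"):
    c=cams.read_camera(n);W=cloud(c);z=W[...,2]
    for nm,lo,hi,a,b in(("pot",.06,.074,.25,.4),("shk",.057,.07,.06,.15)):
        q=(z>lo)&(z<hi)&(W[...,1]>a)&(W[...,1]<b)&(W[...,0]>.4)&(W[...,0]<.62)
        if q.sum()>50:print(n,nm,rect(W,q),np.median(z[q]))
    cv2.imwrite(f"pics/{n}4.png",c["img"][80:400,:,::-1])
E
```

```text
t: 35.45
position: [0.5096, 0.1112, 0.2224]
tcp_rot: [-1.877, 2.519, -0.0]
contact_force: [-0.4, -0.4, 1.0]
gripper_width: 0.0853
grasp_force: 0.0
t: 36.45
position: [0.5099, -0.0976, 0.2225]
tcp_rot: [-0.296, 3.128, -0.0]
contact_force: [0.4, 0.3, -0.2]
gripper_width: 0.0854
grasp_force: 0.0
to (0.512, -0.3015, 0.225, 191) tool shift frac [ 0.1805 -1.0036 -0.0125] yaw now -169.20 roll frac -0.0023
top pot (array([508.5, 319.2,  51.6,  51.3,  70.2]), 701) 0.0670658216864465
top shk (array([587.1,  95.6,  27.7,  29.7,  74.9]), 197) 0.062053978260527325
side pot (array([507.7, 320.7,  50.5,  51.7,   5.4]), 516) 0.06787078942993155
side shk (array([585.1,  99.8,  27.9,  22.6,  30. ]), 103) 0.062441992072732405
```

View pics/side4.png

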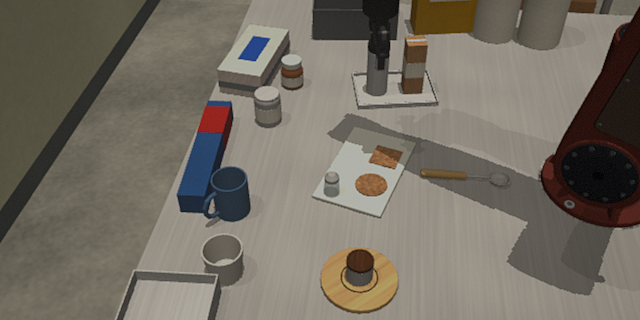

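The pot sits inside the ring on the board (crop (360,265)), under 1 mm off centre. Now I fetch the canister.

```bash
python3 -m pendant '[{"translation":[0.03,-0.16,0],"roll":0,"hand":1},{"translation":[0.06,-0.32,0],"roll":0,"hand":1},{"translation":[0.09,-0.48,0],"roll":0,"hand":1},{"translation":[0.12,-0.64,0],"roll":0,"hand":1},{"translation":[0.15,-0.8,0],"roll":0,"hand":1},{"translation":[0.17,-0.94,0],"roll":0,"hand":1},{"translation":[0.18,-1,0],"roll":0,"hand":1},{"translation":[0.18,-1,0.06],"roll":0,"hand":1}]'; python3 -c "
from h import *
go(.512,-.3015,.104,191)"
```

```text
t: 37.55
position: [0.5135, -0.3, 0.2105]
tcp_rot: [-0.304, 3.126, -0.001]
contact_force: [-0.8, 0.3, -0.1]
gripper_width: 0.0851
grasp_force: 0.0
to (0.512, -0.3015, 0.104, 191) tool shift frac [ 0.0091 -0.0054  0.5327] yaw now -168.90 roll frac 0.0012
```

```bash
python3 -m pendant '[{"translation":[0.006,-0.005,0.1],"roll":0,"hand":1},{"translation":[0.006,-0.005,0.22],"roll":0,"hand":1},{"translation":[0.006,-0.005,0.34],"roll":0,"hand":1},{"translation":[0.006,-0.005,0.46],"roll":0,"hand":1},{"translation":[0.006,-0.005,0.525],"roll":0,"hand":1},{"translation":[0.006,-0.005,0.525],"roll":0,"hand":0.8},{"translation":[0.006,-0.005,0.525],"roll":0,"hand":0.6},{"translation":[0.006,-0.005,0.525],"roll":0,"hand":0.45}]' && python3 -m pendant '[{"translation":[0,0,0],"roll":0,"hand":0.3},{"translation":[0,0,0],"roll":0,"hand":0},{"translation":[0,0,0],"roll":0,"hand":-1},{"translation":[0,0,0],"roll":0,"hand":-1},{"translation":[0,0,0],"roll":0,"hand":-1},{"translation":[0,0,0],"roll":0,"hand":-1},{"translation":[0,0,0],"roll":0,"hand":-1},{"translation":[0,0,0],"roll":0,"hand":-1}]' && python3 -m pendant '[{"translation":[0,0,-0.03],"roll":0,"hand":-1},{"translation":[0,0,-0.08],"roll":0,"hand":-1},{"translation":[0,0,-0.15],"roll":0,"hand":-1},{"translation":[0,0,-0.22],"roll":0,"hand":-1},{"translation":[0,0,-0.3],"roll":0,"hand":-1},{"translation":[0,0.04,-0.32],"roll":0,"hand":-1},{"translation":[0,0.1,-0.32],"roll":0,"hand":-1},{"translation":[0,0.2,-0.32],"roll":0,"hand":-1}]';  python3 -c "
from h import *
go(.503,.0655,.17,191)"
```

```text
t: 38.55
position: [0.5125, -0.3015, 0.1062]
tcp_rot: [-0.303, 3.126, -0.002]
contact_force: [0.3, -0.0, 0.8]
gripper_width: 0.0622
grasp_force: 0.0
t: 39.55
position: [0.5125, -0.3016, 0.1065]
tcp_rot: [-0.303, 3.126, -0.002]
contact_force: [-1.0, 0.2, 7.0]
gripper_width: 0.0555
grasp_force: 62.3
t: 40.55
position: [0.5038, -0.2608, 0.1683]
tcp_rot: [0.302, -3.126, -0.001]
contact_force: [-0.1, 0.4, -2.5]
gripper_width: 0.0556
grasp_force: 64.0
to (0.503, 0.0655, 0.17, 191) tool shift frac [-0.3086  1.6019 -0.0071] yaw now -168.95 roll frac 0.0006
```

```bash
python3 -m pendant '[{"translation":[-0.02,0.12,0],"roll":0,"hand":-1},{"translation":[-0.05,0.25,0],"roll":0,"hand":-1},{"translation":[-0.07,0.38,0],"roll":0,"hand":-1},{"translation":[-0.1,0.5,0],"roll":0,"hand":-1},{"translation":[-0.12,0.63,0],"roll":0,"hand":-1},{"translation":[-0.15,0.76,0],"roll":0,"hand":-1},{"translation":[-0.17,0.88,0],"roll":0,"hand":-1},{"translation":[-0.19,1,0],"roll":0,"hand":-1}]' && python3 -m pendant '[{"translation":[-0.02,0.12,0],"roll":0,"hand":-1},{"translation":[-0.05,0.25,0],"roll":0,"hand":-1},{"translation":[-0.07,0.37,0],"roll":0,"hand":-1},{"translation":[-0.09,0.48,0],"roll":0,"hand":-1},{"translation":[-0.11,0.57,0],"roll":0,"hand":-1},{"translation":[-0.118,0.602,0.05],"roll":0,"hand":-1},{"translation":[-0.118,0.602,0.12],"roll":0,"hand":-1},{"translation":[-0.118,0.602,0.15],"roll":0,"hand":-1}]';  python3 -c "
from h import *
go(.503,.0655,.1155,191)"
```

```text
t: 41.55
position: [0.5026, -0.0563, 0.1687]
tcp_rot: [0.304, -3.126, -0.0]
contact_force: [0.4, 0.1, -2.6]
gripper_width: 0.0551
grasp_force: 64.0
t: 42.55
position: [0.5025, 0.064, 0.1372]
tcp_rot: [0.302, -3.125, -0.0]
contact_force: [-0.1, 0.7, -2.5]
gripper_width: 0.0553
grasp_force: 64.0
to (0.503, 0.0655, 0.1155, 191) tool shift frac [-0.0041  0.0069  0.1086] yaw now -168.96 roll frac 0.0004
```

```bash
python3 -m pendant '[{"translation":[0,0,0.03],"roll":0,"hand":-1},{"translation":[0,0,0.06],"roll":0,"hand":-1},{"translation":[0,0,0.08],"roll":0,"hand":-1},{"translation":[0,0,0.09],"roll":0,"hand":-1},{"translation":[0,0,0.09],"roll":0,"hand":-1},{"translation":[0,0,0.09],"roll":0,"hand":-1},{"translation":[0,0,0.09],"roll":0,"hand":-1},{"translation":[0,0,0.09],"roll":0,"hand":-1}]';  python3 -c "
from h import *
go(.503,.0655,.1155,191)
c=cams.read_camera('side')
cv2.imwrite('pics/s5.png',cv2.resize(c['img'][150:300,280:440,::-1],None,fx=4,fy=4,interpolation=cv2.INTER_CUBIC))"
```

```text
t: 43.55
position: [0.5034, 0.0644, 0.1212]
tcp_rot: [-0.303, 3.127, -0.0]
contact_force: [-0.3, -0.5, -1.7]
gripper_width: 0.0558
grasp_force: 64.0
to (0.503, 0.0655, 0.1155, 191) tool shift frac [0.0008 0.0058 0.0285] yaw now -168.93 roll frac 0.0008
```

View pics/s5.png

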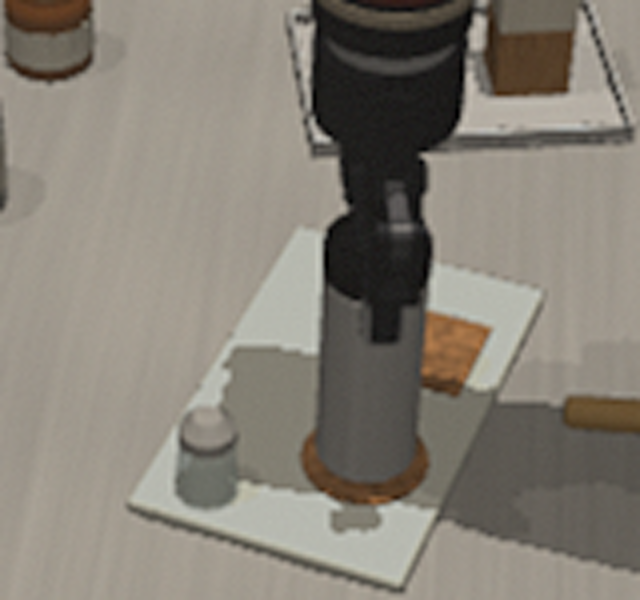

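The canister hangs upright over the round mat (crop (365,470)). I lower it with a 1 mm correction.

```bash
python3 -m pendant '[{"translation":[0,0.005,0.005],"roll":0,"hand":-1},{"translation":[0,0.005,0.01],"roll":0,"hand":-1},{"translation":[0,0.005,0.015],"roll":0,"hand":-1},{"translation":[0,0.005,0.02],"roll":0,"hand":-1},{"translation":[0,0.005,0.024],"roll":0,"hand":-1},{"translation":[0,0.005,0.024],"roll":0,"hand":-1},{"translation":[0,0.005,0.024],"roll":0,"hand":-1},{"translation":[0,0.005,0.024],"roll":0,"hand":-1}]'; python3 -m pendant '[{"translation":[0,0,0.002],"roll":0,"hand":-1},{"translation":[0,0,0.004],"roll":0,"hand":-1},{"translation":[0,0,0.006],"roll":0,"hand":-1},{"translation":[0,0,0.006],"roll":0,"hand":-1},{"translation":[0,0,0.006],"roll":0,"hand":-1},{"translation":[0,0,0.006],"roll":0,"hand":-1},{"translation":[0,0,0.006],"roll":0,"hand":-1},{"translation":[0,0,0.006],"roll":0,"hand":-1}]'
```

```text
t: 44.6
position: [0.5031, 0.0654, 0.1163]
tcp_rot: [-0.303, 3.127, -0.0]
contact_force: [0.5, 0.2, -3.3]
gripper_width: 0.055
grasp_force: 64.0
t: 45.6
position: [0.5033, 0.0654, 0.1155]
tcp_rot: [-0.303, 3.126, -0.0]
contact_force: [-2.3, 0.2, 4.8]
gripper_width: 0.0556
grasp_force: 64.5
```

Contact; releasing.

```bash
python3 -m pendant '[{"translation":[0,0,0],"roll":0,"hand":0.4},{"translation":[0,0,0],"roll":0,"hand":0.6},{"translation":[0,0,0],"roll":0,"hand":0.8},{"translation":[0,0,0],"roll":0,"hand":0.9},{"translation":[0,0,0],"roll":0,"hand":0.9},{"translation":[0,0,-0.05],"roll":0,"hand":0.9},{"translation":[0,0,-0.12],"roll":0,"hand":0.9},{"translation":[0,0,-0.2],"roll":0,"hand":0.9}]' && python3 -m pendant '[{"translation":[0,0,-0.08],"roll":0,"hand":0.9},{"translation":[0,0,-0.16],"roll":0,"hand":0.9},{"translation":[0,0,-0.24],"roll":0,"hand":0.9},{"translation":[0,0,-0.32],"roll":0,"hand":0.9},{"translation":[0.02,-0.08,-0.35],"roll":0,"hand":0.9},{"translation":[0.05,-0.18,-0.35],"roll":0,"hand":0.9},{"translation":[0.09,-0.3,-0.35],"roll":0,"hand":0.8},{"translation":[0.13,-0.43,-0.35],"roll":0,"hand":0.7}]'; python3 -c "
from h import *
go(.4191,-.3187,.225,191)"
```

```text
t: 46.6
position: [0.5033, 0.0654, 0.1566]
tcp_rot: [-0.303, 3.126, -0.0]
contact_force: [0.8, -0.9, -0.1]
gripper_width: 0.0812
grasp_force: 0.0
t: 47.6
position: [0.4936, -0.0256, 0.2248]
tcp_rot: [0.303, -3.126, 0.0]
contact_force: [-0.6, 0.0, 0.5]
gripper_width: 0.0725
grasp_force: 0.0
to (0.4191, -0.3187, 0.225, 191) tool shift frac [ 6.4700e-01 -1.3668e+00 -4.0000e-04] yaw now -168.93 roll frac 0.0008
```

```bash
python3 -m pendant '[{"translation":[0.06,-0.12,0],"roll":0,"hand":0.7},{"translation":[0.12,-0.25,0],"roll":0,"hand":0.7},{"translation":[0.18,-0.38,0],"roll":0,"hand":0.7},{"translation":[0.24,-0.5,0],"roll":0,"hand":0.7},{"translation":[0.3,-0.63,0],"roll":0,"hand":0.7},{"translation":[0.36,-0.76,0],"roll":0,"hand":0.7},{"translation":[0.42,-0.88,0],"roll":0,"hand":0.7},{"translation":[0.48,-1,0],"roll":0,"hand":0.7}]' && python3 -m pendant '[{"translation":[0.06,-0.12,0],"roll":0,"hand":0.7},{"translation":[0.12,-0.24,0],"roll":0,"hand":0.7},{"translation":[0.16,-0.34,0],"roll":0,"hand":0.7},{"translation":[0.167,-0.366,0.02],"roll":0,"hand":0.7},{"translation":[0.167,-0.366,0.06],"roll":0,"hand":0.7},{"translation":[0.167,-0.366,0.08],"roll":0,"hand":0.7},{"translation":[0.167,-0.366,0.08],"roll":0,"hand":0.7},{"translation":[0.167,-0.366,0.08],"roll":0,"hand":0.7}]';  python3 - <<'E'
from h import *
go(.4191,-.3187,.105,191)
c=cams.read_camera("side");W=cloud(c);z=W[...,2]
q=(z>.145)&(z<.157)&(W[...,1]>-.36)&(W[...,1]<-.27)&(W[...,0]>.37)&(W[...,0]<.47);print(rect(W,q))
E
```

```text
t: 48.6
position: [0.4373, -0.2403, 0.2248]
tcp_rot: [0.302, -3.127, -0.0]
contact_force: [0.8, 0.0, -0.0]
gripper_width: 0.0726
grasp_force: 0.0
t: 49.6
position: [0.4198, -0.3166, 0.2093]
tcp_rot: [-0.304, 3.127, -0.0]
contact_force: [0.1, -0.5, -0.2]
gripper_width: 0.0728
grasp_force: 0.0
to (0.4191, -0.3187, 0.105, 191) tool shift frac [ 0.0054 -0.0093  0.5216] yaw now -168.89 roll frac 0.0012
(array([ 418.7, -316.2,   52.4,   53.9,   16.6]), 236)
```

```bash
python3 -m pendant '[{"translation":[0.005,-0.009,0.1],"roll":0,"hand":0.7},{"translation":[0.005,-0.009,0.22],"roll":0,"hand":0.7},{"translation":[0.005,-0.009,0.34],"roll":0,"hand":0.7},{"translation":[0.005,-0.009,0.46],"roll":0,"hand":0.7},{"translation":[0.005,-0.009,0.515],"roll":0,"hand":0.7},{"translation":[0.005,-0.009,0.515],"roll":0,"hand":0.5},{"translation":[0.005,-0.009,0.515],"roll":0,"hand":0.3},{"translation":[0.005,-0.009,0.515],"roll":0,"hand":0.2}]' && python3 -m pendant '[{"translation":[0,0,0],"roll":0,"hand":0.1},{"translation":[0,0,0],"roll":0,"hand":-0.1},{"translation":[0,0,0],"roll":0,"hand":-1},{"translation":[0,0,0],"roll":0,"hand":-1},{"translation":[0,0,0],"roll":0,"hand":-1},{"translation":[0,0,0],"roll":0,"hand":-1},{"translation":[0,0,0],"roll":0,"hand":-1},{"translation":[0,0,0],"roll":0,"hand":-1}]' && python3 -m pendant '[{"translation":[0,0,-0.03],"roll":0,"hand":-1},{"translation":[0,0,-0.08],"roll":0,"hand":-1},{"translation":[0,0,-0.15],"roll":0,"hand":-1},{"translation":[0,0,-0.22],"roll":0,"hand":-1},{"translation":[0,0,-0.3],"roll":0,"hand":-1},{"translation":[0,0.04,-0.32],"roll":0,"hand":-1},{"translation":[0,0.1,-0.32],"roll":0,"hand":-1},{"translation":[0,0.2,-0.32],"roll":0,"hand":-1}]';  python3 -c "
from h import *
go(.4748,-.0302,.17,163.6)"
```

```text
t: 50.65
position: [0.4193, -0.3194, 0.107]
tcp_rot: [-0.303, 3.126, -0.002]
contact_force: [0.1, -0.5, -0.1]
gripper_width: 0.0508
grasp_force: 0.0
t: 51.65
position: [0.4192, -0.3191, 0.1068]
tcp_rot: [-0.303, 3.126, -0.001]
contact_force: [0.2, 1.8, 6.1]
gripper_width: 0.0453
grasp_force: 62.3
t: 52.65
position: [0.4108, -0.2785, 0.1694]
tcp_rot: [0.303, -3.126, -0.001]
contact_force: [-0.5, 1.0, -3.5]
gripper_width: 0.0452
grasp_force: 62.1
to (0.4748, -0.0302, 0.17, 163.6) tool shift frac [-0.5522  1.1573 -0.0022] yaw now -168.94 roll frac 0.3195
```

```bash
python3 -m pendant '[{"translation":[-0.06,0.12,0],"roll":0.05,"hand":-1},{"translation":[-0.12,0.24,0],"roll":0.1,"hand":-1},{"translation":[-0.18,0.36,0],"roll":0.15,"hand":-1},{"translation":[-0.24,0.48,0],"roll":0.2,"hand":-1},{"translation":[-0.3,0.6,0],"roll":0.25,"hand":-1},{"translation":[-0.36,0.72,0],"roll":0.3,"hand":-1},{"translation":[-0.41,0.82,0],"roll":0.32,"hand":-1},{"translation":[-0.45,0.92,0],"roll":0.32,"hand":-1}]'; python3 -c "
from h import *
go(.4748,-.0302,.135,163.6)"
```

```text
t: 53.65
position: [0.4636, -0.0802, 0.1693]
tcp_rot: [-0.449, -3.108, -0.001]
contact_force: [0.5, 0.2, -3.7]
gripper_width: 0.0455
grasp_force: 62.1
to (0.4748, -0.0302, 0.135, 163.6) tool shift frac [0.0169 0.2554 0.1718] yaw now 163.58 roll frac -0.0003
```

```bash
python3 -m pendant '[{"translation":[0.005,0.08,0],"roll":0,"hand":-1},{"translation":[0.01,0.16,0],"roll":0,"hand":-1},{"translation":[0.015,0.22,0],"roll":0,"hand":-1},{"translation":[0.017,0.252,0.06],"roll":0,"hand":-1},{"translation":[0.017,0.252,0.14],"roll":0,"hand":-1},{"translation":[0.017,0.252,0.21],"roll":0,"hand":-1},{"translation":[0.017,0.252,0.24],"roll":0,"hand":-1},{"translation":[0.017,0.252,0.24],"roll":0,"hand":-1}]'; python3 -m pendant '[{"translation":[0,0,0],"roll":0,"hand":-1},{"translation":[0,0,0],"roll":0,"hand":-1},{"translation":[0,0,0],"roll":0,"hand":-1},{"translation":[0,0,0],"roll":0,"hand":-1},{"translation":[0,0,0],"roll":0,"hand":-1},{"translation":[0,0,0],"roll":0,"hand":-1},{"translation":[0,0,0],"roll":0,"hand":-1},{"translation":[0,0,0],"roll":0,"hand":-1}]'; python3 -c "
from h import *
go(.4748,-.0302,.116,163.6)"
```

```text
t: 54.65
position: [0.4749, -0.0327, 0.1215]
tcp_rot: [-0.45, -3.108, -0.0]
contact_force: [0.1, 0.1, -4.3]
gripper_width: 0.0455
grasp_force: 62.1
t: 55.65
position: [0.4752, -0.0325, 0.1221]
tcp_rot: [-0.449, -3.109, 0.0]
contact_force: [-0.5, 0.3, -3.6]
gripper_width: 0.0453
grasp_force: 62.1
to (0.4748, -0.0302, 0.116, 163.6) tool shift frac [0.0053 0.0104 0.0303] yaw now 163.57 roll frac -0.0004
```

```bash
python3 -m pendant '[{"translation":[0.003,0.01,0.005],"roll":0,"hand":-1},{"translation":[0.003,0.01,0.01],"roll":0,"hand":-1},{"translation":[0.003,0.01,0.015],"roll":0,"hand":-1},{"translation":[0.003,0.01,0.02],"roll":0,"hand":-1},{"translation":[0.003,0.01,0.026],"roll":0,"hand":-1},{"translation":[0.003,0.01,0.028],"roll":0,"hand":-1},{"translation":[0.003,0.01,0.028],"roll":0,"hand":-1},{"translation":[0.003,0.01,0.028],"roll":0,"hand":-1}]'; python3 -m pendant '[{"translation":[0,0,0.002],"roll":0,"hand":-1},{"translation":[0,0,0.003],"roll":0,"hand":-1},{"translation":[0,0,0.004],"roll":0,"hand":-1},{"translation":[0,0,0.004],"roll":0,"hand":-1},{"translation":[0,0,0.004],"roll":0,"hand":-1},{"translation":[0,0,0.004],"roll":0,"hand":-1},{"translation":[0,0,0.004],"roll":0,"hand":-1},{"translation":[0,0,0.004],"roll":0,"hand":-1}]'
```

```text
t: 56.65
position: [0.4752, -0.0304, 0.1165]
tcp_rot: [0.449, 3.109, -0.0]
contact_force: [0.3, -0.4, -3.9]
gripper_width: 0.0455
grasp_force: 62.1
t: 57.65
position: [0.4753, -0.0304, 0.1158]
tcp_rot: [0.449, 3.109, -0.0]
contact_force: [-1.7, 0.8, 1.7]
gripper_width: 0.0452
grasp_force: 62.6
```

Contact; release, rise and clear.

```bash
python3 -m pendant '[{"translation":[0,0,0],"roll":0,"hand":0.2},{"translation":[0,0,0],"roll":0,"hand":0.4},{"translation":[0,0,0],"roll":0,"hand":0.6},{"translation":[0,0,0],"roll":0,"hand":0.65},{"translation":[0,0,0],"roll":0,"hand":0.65},{"translation":[0,0,-0.05],"roll":0,"hand":0.65},{"translation":[0,0,-0.12],"roll":0,"hand":0.65},{"translation":[0,0,-0.2],"roll":0,"hand":0.65}]' && python3 -m pendant '[{"translation":[0,0,-0.08],"roll":0,"hand":0.65},{"translation":[0,0,-0.16],"roll":0,"hand":0.65},{"translation":[0,0,-0.26],"roll":0,"hand":0.65},{"translation":[0,0,-0.38],"roll":0,"hand":0.65},{"translation":[0,-0.1,-0.5],"roll":0,"hand":0.65},{"translation":[0,-0.25,-0.55],"roll":0,"hand":0.65},{"translation":[0,-0.45,-0.55],"roll":0,"hand":0.65},{"translation":[0,-0.65,-0.55],"roll":0,"hand":0.65}]' && python3 -m pendant '[{"translation":[0,-0.2,0],"roll":0,"hand":0.65},{"translation":[0,-0.4,0],"roll":0,"hand":0.65},{"translation":[0,-0.6,0],"roll":0,"hand":0.65},{"translation":[0,-0.8,0],"roll":0,"hand":0.65},{"translation":[0,-0.95,0],"roll":0,"hand":0.65},{"translation":[0,-1,0],"roll":0,"hand":0.65},{"translation":[0,-1,0],"roll":0,"hand":0.65},{"translation":[0,-1,0],"roll":0,"hand":0.65}]'; python3 - <<'E'
from h import *
for n in("top","side"):
    c=cams.read_camera(n);W=cloud(c);z=W[...,2]
    for nm,lo,hi,a,b in(("car",.155,.17,-.08,.02),("can",.155,.17,.02,.12),("pot",.06,.074,.25,.4),("shk",.057,.07,.085,.15)):
        q=(z>lo)&(z<hi)&(W[...,1]>a)&(W[...,1]<b)&(W[...,0]>.4)&(W[...,0]<.62)
        if q.sum()>50:print(n,nm,rect(W,q),np.median(z[q]))
    cv2.imwrite(f"pics/{n}9.png",c["img"][60:400,:,::-1])
E
```

```text
t: 58.65
position: [0.4754, -0.0305, 0.1572]
tcp_rot: [0.449, 3.109, -0.0]
contact_force: [-0.0, 0.2, 0.2]
gripper_width: 0.0705
grasp_force: 0.0
t: 59.65
position: [0.4382, -0.1562, 0.2667]
tcp_rot: [0.448, 3.109, -0.001]
contact_force: [0.4, 0.2, 0.3]
gripper_width: 0.0705
grasp_force: 0.0
t: 60.65
position: [0.3823, -0.3461, 0.266]
tcp_rot: [0.447, 3.109, 0.0]
contact_force: [0.7, 0.0, 0.1]
gripper_width: 0.0701
grasp_force: 0.0
top car (array([475.6, -31.2,  45.9,  49.8,  73.9]), 921) 0.16253737644689908
top can (array([502.3,  64.3,  54. ,  56.8,   1.2]), 997) 0.16237381365893286
top pot (array([509.1, 318.4,  50.7,  50.9,   1.3]), 697) 0.0669326606116239
top shk (array([587. ,  98.2,  30.2,  25.2,   2.3]), 183) 0.06252410959643945
side car (array([474.3, -31.3,  53.2,  51.2,  75.3]), 372) 0.163067016026608
side can (array([501.5,  66.3,  55.9,  57.3,  16.7]), 449) 0.162913768375362
side pot (array([507.7, 321.5,  50.4,  52.3,   5.4]), 516) 0.06807827547934114
side shk (array([541. ,  93.3, 120. ,  28. ,   9.9]), 179) 0.06278327328520635
```

View pics/side9.png

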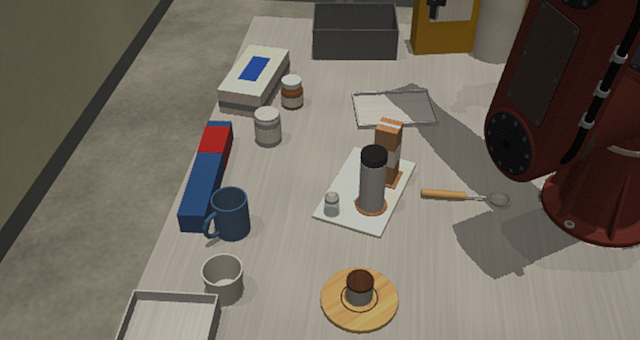

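View pics/top9.png

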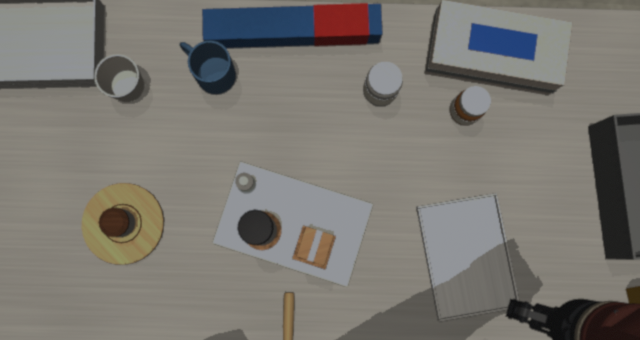

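Both objects are back on their mats (top crop canister (257,227), carton (316,246)), within about 2 mm of centre. The pot is in the ring at (117,222), and the shaker and mug look unmoved. Handing in.

```bash
python3 -c "
from plant import ctrl
print(ctrl.hand_in())"
```

```text
the job is handed in; nothing more can be done
None
```

The job is handed in at about 61 s: the pot stands on the board's ringed spot, the canister and carton are back upright within about 2 mm of their mat centres, and the shaker and mug look unmoved in the last pictures.

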